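Find the full tin by its weight

TASK

Three identical closed blue tins with steel lids stand in a row on the grey mat: one is full of fasteners, one part full and one nearly empty, and only their weight tells. From the robot's left to its right, heft each in turn: grip it, lift it a few centimetres clear of the mat, keep it there upright a moment to feel its weight, and set it back upright on the mat and let go before taking the next. Finish by holding the heaviest tin up, upright and still, with its underside at least 20 cm above the bench (still in the gripper when the program ends; if the right one is the heaviest it may be kept in the gripper), with the other two standing on the mat and nothing else disturbed.

Things in the scene. Friction and masses are not known exactly. Their poses are not given: they have to be found in the camera images.
- tin_left_center (a point): The left tin of the row (left is +y): closed, upright, painted blue with a white band and a steel lid (does not come off), round, 52 mm across, 62 mm high; all three look alike. Point: on its axis, 31 mm above its underside; z up its axis. Contents can shift a few mm inside. In all: nearly empty 0.13-0.15 kg, part full 0.23-0.29, full 0.46-0.60; which is which is new every time.
- tin_middle_center (a point): The middle tin of the row (left is +y): closed, upright, painted blue with a white band and a steel lid (does not come off), round, 52 mm across, 62 mm high; all three look alike. Point: on its axis, 31 mm above its underside; z up its axis. Contents can shift a few mm inside. In all: nearly empty 0.13-0.15 kg, part full 0.23-0.29, full 0.46-0.60; which is which is new every time.
- tin_right_center (a point): The right tin of the row (left is +y): closed, upright, painted blue with a white band and a steel lid (does not come off), round, 52 mm across, 62 mm high; all three look alike. Point: on its axis, 31 mm above its underside; z up its axis. Contents can shift a few mm inside. In all: nearly empty 0.13-0.15 kg, part full 0.23-0.29, full 0.46-0.60; which is which is new every time.
- mat: Flat grey mat fixed to the bench, 240 mm (its x) by 420 mm (its y), 4 mm thick; origin at the centre of its underside, on the bench top. The row of tins runs along its y axis, neighbours 110 to 170 mm apart; each tin stands within 20 mm of the mat's y axis.
- black_tape: Small black roll of tape lying flat on the far part of the mat between the left and middle tin, 53 mm across, 19 mm high; origin at the centre of its underside. Leave alone.
- green_spool: Green spool with white rims standing on the far part of the mat between the middle and right tin, 34 mm across, 48 mm high; origin at the centre of its underside. Leave alone.
- tape_measure: Yellow tape measure lying on the bench left of the mat, 66x74 mm, 36 mm high; origin at the centre of its underside. Leave alone.
Mind the look-alikes: they are no part of the job. Leave any red or turquoise look-alike of the part that bears tin_middle_center alone. Leave any turquoise look-alike of the part that bears tin_right_center alone.

How it is judged:
By the outcome, as a careful person would: the job done as asked, in the order asked, and still so for the second after the job is handed in, while the arm keeps its last pose, push and grip.
It also fails if it takes over 64 s, if anything falls off the work surface, if the arm or the gripper's body presses on something with over 40 N, if the wrist force passes 120 N, or if a joint passes its speed limit or range.

ROBOT

A 6-joint arm with a two-finger parallel gripper is mounted at the origin on the work surface; the furniture and walls round the work are solid. World frame = base frame: x ahead of the robot, y to its left, z up, the work surface at z = 0. Lengths are in m, angles in rad, forces in N, time in s.
With the tool pointing down it reaches from about 0.275 to 0.725 m from the base axis. Payload 15.9 kg.
Tool frame: the origin (TCP) lies midway between the tips of the shut fingers; the grasp point (between the pads) lies 19 mm behind it (ctrl.tcp_to_grasp is the z of the grasp point in the tool frame, in m); z points along the fingers, y is the direction in which the jaws open and shut (so a half turn about z gives the same grasp; the last joint's range is limited). The gripper opens to 85 mm and grips with 20 to 120 N. Pads are 22 mm wide; open, the fingers measure 114 mm over their backs; the gripper's body (76 mm by 85 mm) begins 54 mm behind the grasp point. The pads swing forward as they close: fully open they stand 13 mm farther back than shut.
Start: joints at [-1.346, 0.213, -0.034, 1.323, 0, 1.571], TCP at [0.111, -0.487, 0.207] pointing down, gripper open.
Joint ranges: [-2.98, 2.98], [-0.74, 1.72], [-1.14, 1.35], [-2.1, 2.04], [-1.57, 1.44], [-3.14, 3.14]. Speed limits (rad/s): [1.89, 1.89, 2.39, 2.57, 3.14, 3.14].

INTERFACE

Orientations are given as a 3x3 rotation matrix whose columns are the frame's x, y, z axes.
In Python, from rig import ctrl, viewer gives the robot as it stands.
- The arm moves only by the shell command python3 -m inch 'ROWS' [FORCE]. ROWS is JSON, a list that holds one entry, the list of rows, each a list of 7 numbers: the shift along the tool's x, y, z in cm, then the turn, a rotation vector about the tool's x, y, z in rad, then the gripper command: -1 is fully open, 1 is shut, values between are in proportion. In form: [[[tx, ty, tz, ax, ay, az, hand], ...]]. A call has 1 to 5 rows; each row is the pose to reach, as a shift and turn from the pose commanded when the call began, along the tool's axes at that moment; what a row does not reach only later rows make up. A row lasts 1/12 s, in which the tool goes at most 41.7 mm and 7.16 degrees, less where a joint would pass 70% of its speed; a pose out of reach is approached as far as the arm can. A call with a gripper value outside its range is refused whole. The fingers move at their own pace and stop on an object; FORCE is the grip in N (left out, the last holds). Time passes only in rows, so rows that repeat a pose let the fingers close. It gives the time, the measured TCP pose, the force and the opening at its end, in the units of the state.
- ctrl.observe(): the state, without advancing time (a new reading comes with each control period).
- viewer.camera(name): name is "side" or "top"; returns a dict with "img" (480x640x3 uint8, red, green, blue), "depth" (480x640 float32, m along the optical axis (not along the pixel's ray), 0 where there is no reading), "fx", "fy", "cx", "cy" (pixels), "R" (3x3) and "t" (3): a world point X has camera coordinates R X + t. Camera axes: x right, y down, z forward; pixel columns grow to the right and rows downward; lengths in m; the calibration is good to about 2 mm. A picture is of the moment at which its call begins.
- ctrl.job_done(): hands the job in, once; it reports no verdict.
The state is a dict: "t": time; "joint_positions": joint angles; "joint_velocities": joint speeds; "effort": joint torques, N m; "tool_pos": TCP position; "ee_rot": TCP orientation; "ft_force": force on the tool from outside, world axes, zero at the start; "moment": the same for the moment, N m; "finger_gap": finger opening in m.
Only numpy, scipy, OpenCV 4.12 (cv2) and the standard library are available. Lean on these libraries where they do the work, as an engineer would, in place of code of your own. Each camera call takes 0.05 s, during which the arm holds its last target.

## Working session

There is one attempt and no reset: what is moved stays moved. The work goes in short steps, Python scripts to look and compute and a shell command to move; the robot and the scene stay as the last step left them, time stands still between calls to the robot, and variables do not carry over. Pictures are saved under pics/ and viewed, and the job is handed in when it is done.

```bash
mkdir -p pics; ls; python3 - <<'E'
from rig import ctrl, viewer
import cv2, numpy as np
print(ctrl.observe(), ctrl.tcp_to_grasp)
for n in ("top","side"):
    c=viewer.camera(n); cv2.imwrite(f"pics/{n}0.png",c["img"][:,:,::-1])
    print(n,c["fx"],c["fy"],c["cx"],c["cy"],c["R"],c["t"], -c["R"].T@c["t"])
    np.savez(f"{n}0.npz",**c)
E
```

```text
pics
{'t': 0.0, 'joint_positions': array([-1.34599021e+00,  2.13392009e-01, -3.50974341e-02,  1.32349489e+00,
       -1.54595683e-05,  1.57080518e+00]), 'joint_velocities': array([ 0.00054218,  0.00160726,  0.000548  , -0.00019827,  0.00026931,
       -0.00067923]), 'effort': array([-6.19977378e-03, -6.86161423e+01,  4.87117124e+01,  1.73596322e-02,
       -3.54640915e-04,  3.21259427e-05]), 'tool_pos': array([ 0.1113671 , -0.48704179,  0.20598305]), 'ee_rot': array([[ 9.74839313e-01,  2.22908579e-01, -2.79898470e-04],
       [ 2.22908754e-01, -9.74838630e-01,  1.15466965e-03],
       [-1.54700711e-05, -1.18800919e-03, -9.99999294e-01]]), 'ft_force': array([-0.72241603, -0.58386554, -0.32932823]), 'moment': array([ 0.02642455,  0.01415228, -0.00393153]), 'finger_gap': 0.08541364122502441} -0.0187
top 483.00436264919614 483.00436264919614 316.5453234064416 242.55948069864348 [[-0.01288398 -0.99991022 -0.00368147]
 [-0.99448266  0.0131972  -0.10406762]
 [ 0.10410686  0.00232035 -0.99456341]] [0.05634261 0.55498657 1.21082929] [0.42659481 0.04620374 1.26221006]
side 435.141366231358 435.141366231358 317.26553859979106 241.79977401179048 [[ 0.99979201 -0.01888256 -0.00770673]
 [-0.01743425 -0.59521712 -0.80337577]
 [ 0.01058261  0.80334303 -0.59542252]] [-0.53790492  0.10181335  0.9561115 ] [ 0.52944992 -0.71764149  0.64693921]
```

View pics/top0.png

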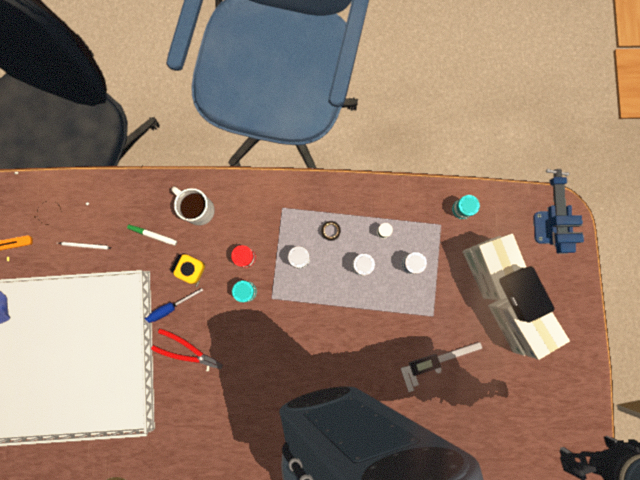

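View pics/side0.png

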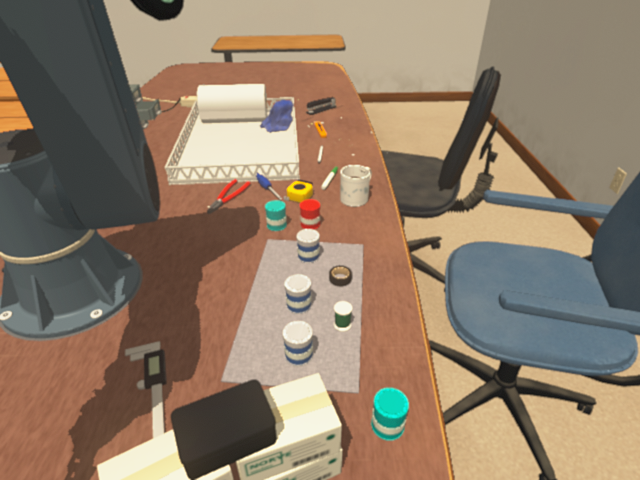

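The top view shows three white-lidded tins on the grey mat at about (298,257), (364,264) and (416,263). In the side view their blue bodies are at about (308,246), (298,292) and (298,342). The look-alikes are all off the mat: red at top (243,256), turquoise at (243,292) and (468,206). The white-rimmed spool is at (385,230) and the tape at (330,230).

```bash
cat > h.py <<'E'
import numpy as np, cv2
def ray(c,u,v,z):
    R,t=c["R"],c["t"]; d=R.T@np.array([(u-c["cx"])/c["fx"],(v-c["cy"])/c["fy"],1]); o=-R.T@t
    return o+d*(z-o[2])/d[2]
def proj(c,X):
    p=c["R"]@X+c["t"]; return c["fx"]*p[0]/p[2]+c["cx"],c["fy"]*p[1]/p[2]+c["cy"]
def pts(c):
    v,u=np.mgrid[:480,:640]; d=c["depth"]
    P=np.stack([(u-c["cx"])/c["fx"]*d,(v-c["cy"])/c["fy"]*d,d],-1)
    return (P-c["t"])@c["R"]
E
python3 - <<'E'
from h import *
t=dict(np.load("top0.npz")); s=dict(np.load("side0.npz"))
P=pts(t)
hsv=cv2.cvtColor(t["img"],cv2.COLOR_RGB2HSV)
m=((hsv[...,1]<60)&(hsv[...,2]>185)).astype(np.uint8)
n,l,st,ce=cv2.connectedComponentsWithStats(m)
for i in range(1,n):
    x,y=ce[i]
    if st[i,4]>60 and 230<x<450 and 180<y<320:
        # depth-derived
        q=P[l==i]; q=q[(q[:,2]>0)]
        cnt=max(cv2.findContours((l==i).astype(np.uint8),0,2)[0],key=len)
        (cx,cy),r=cv2.minEnclosingCircle(cnt)
        X=ray(t,cx,cy,0.066); print("top",ce[i].round(1),(round(cx,1),round(cy,1),round(r,1)),st[i,4],X.round(4),"depth med",np.median(q,0).round(4),"r mm",(r/t["fx"]*1.2*1000).round(1), "side px",np.round(proj(s,X),0))
# height-based
sel=(P[...,2]>0.055)&(P[...,2]<0.08)&(P[...,0]>0.25)&(P[...,0]<0.6)&(abs(P[...,1])<0.35)
n,l,st,ce=cv2.connectedComponentsWithStats(sel.astype(np.uint8))
for i in range(1,n):
    if st[i,4]>60: print("h",ce[i].round(1),st[i,4],P[l==i].mean(0).round(4))
# mat
mm=((hsv[...,1]<40)&(hsv[...,2]>110)&(hsv[...,2]<200)).astype(np.uint8); mm=cv2.morphologyEx(mm,cv2.MORPH_CLOSE,np.ones((7,7)))
c=[k for k in cv2.findContours(mm,0,2)[0] if cv2.pointPolygonTest(k,(340,280),False)>0]
if c:
  b=cv2.boxPoints(cv2.minAreaRect(c[0])); print([ray(t,*p,0.004).round(3)[:2] for p in b])
# side view white lids
hs=cv2.cvtColor(s["img"],cv2.COLOR_RGB2HSV)
S=pts(s); sel=(S[...,2]>0.058)&(S[...,2]<0.075)&(S[...,0]>0.3)&(S[...,0]<0.6)&(abs(S[...,1])<0.35)
n,l,st,ce=cv2.connectedComponentsWithStats(sel.astype(np.uint8))
for i in range(1,n):
    if st[i,4]>60: print("side h",ce[i].round(1),st[i,4],ray(s,*ce[i],.066).round(4),S[l==i].mean(0).round(4))
a=cv2.resize(t["img"][190:320,220:480],None,fx=2.5,fy=2.5); b=cv2.resize(s["img"][220:390,220:400],None,fx=3,fy=3)
cv2.imwrite("pics/crop_top.png",a[:,:,::-1]);cv2.imwrite("pics/crop_side.png",b[:,:,::-1])
E
```

```text
top [359.3 262.2] (356.3, 262.2, 91.2) 7705 [ 0.5016 -0.0489  0.066 ] depth med [ 0.5007 -0.066   0.006 ] r mm 226.6 side px [300. 276.]
top [279.7 264.6] (279.1, 264.1, 7.2) 61 [0.4994 0.1426 0.066 ] depth med [0.5004 0.1476 0.0057] r mm 17.8 side px [300. 223.]
h [241.9 255.4] 350 [0.5223 0.2353 0.0636]
h [298.1 256.6] 351 [0.5172 0.0952 0.0681]
h [473.4 257. ] 76 [ 0.5106 -0.3388  0.0677]
h [415.1 262.5] 364 [ 0.4988 -0.1942  0.0677]
h [363.5 264. ] 356 [ 0.4968 -0.0666  0.068 ]
h [242.5 291. ] 362 [0.4341 0.2334 0.0639]
[array([0.415, 0.167]), array([0.652, 0.141]), array([ 0.601, -0.281]), array([ 0.365, -0.247])]
side h [309.6 204.6] 197 [0.5233 0.225  0.066 ] [0.5233 0.2308 0.0625]
side h [275.1 205.7] 199 [0.4362 0.2224 0.066 ] [0.4356 0.2284 0.0624]
side h [307.6 236.4] 295 [0.5182 0.0875 0.066 ] [0.5182 0.0879 0.0658]
side h [297.6 284.1] 436 [ 0.4981 -0.0736  0.066 ] [ 0.4981 -0.0733  0.0659]
side h [297.4 333.2] 618 [ 0.5   -0.201  0.066] [ 0.5    -0.2008  0.0659]
```

View pics/crop_side.png

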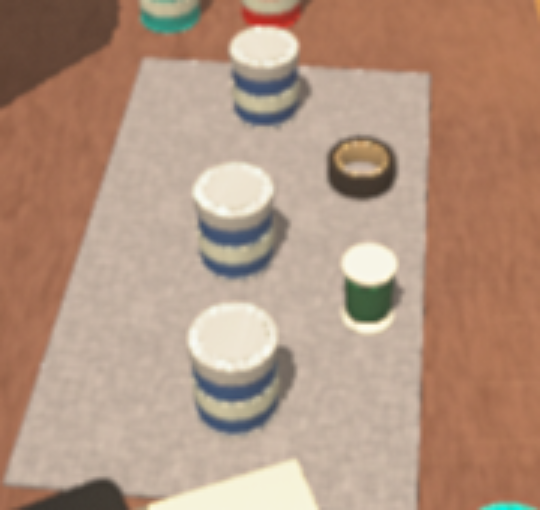

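View pics/crop_top.png

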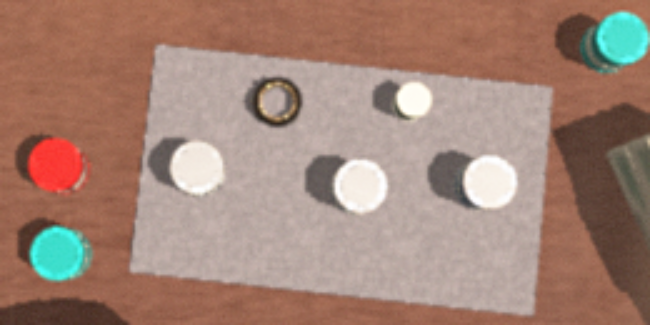

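The crops confirm it: only the three tins on the mat have blue bodies with a white band. Next I refine the lid centres and check the obstacle heights along the route.

```bash
python3 - <<'E'
from h import *
t=dict(np.load("top0.npz")); s=dict(np.load("side0.npz"))
for nm,c in (("top",t),("side",s)):
    S=pts(c); S[c["depth"]<=0]=0
    for g in ((.517,.092),(.497,-.07),(.5,-.197)):
        q=(np.hypot(S[...,0]-g[0],S[...,1]-g[1])<.045)
        q1=q&(S[...,2]>.0645)&(S[...,2]<.072); p=S[q1]
        print(nm,g,q1.sum(),"mean",p.mean(0).round(4),"mid x,y",((p.max(0)+p.min(0))/2).round(4),"ext",(np.ptp(p,axis=0)).round(4))
    for nmb,(x0,x1,y0,y1) in dict(spool=(.55,.6,-.15,-.09),tape=(.55,.62,-.0,.05),mat=(.42,.46,-.15,.05),box=(.2,.6,-.6,-.3),corr=(.15,.45,-.3,.1)).items():
        p=S[(S[...,0]>x0)&(S[...,0]<x1)&(S[...,1]>y0)&(S[...,1]<y1)&(S[...,2]<.9)]
        if len(p): print(nm,nmb,len(p),"zmed",np.median(p[:,2]).round(3),"zmax",np.percentile(p[:,2],99.5).round(3), p[p[:,2]>.012].mean(0).round(3) if (p[:,2]>.012).any() else "")
E
```

```text
top (0.517, 0.092) 309 mean [0.5174 0.0952 0.0684] mid x,y [0.5164 0.0954 0.0683] ext [0.0499 0.0498 0.0075]
top (0.497, -0.07) 315 mean [ 0.4973 -0.0668  0.0682] mid x,y [ 0.4968 -0.0667  0.0682] ext [0.05   0.052  0.0074]
top (0.5, -0.197) 306 mean [ 0.4994 -0.1947  0.0681] mid x,y [ 0.5    -0.1952  0.0683] ext [0.0498 0.0515 0.0074]
top spool 453 zmed 0.007 zmax 0.059 [ 0.583 -0.123  0.05 ]
top tape 504 zmed 0.007 zmax 0.029 [0.588 0.02  0.023]
top mat 1196 zmed 0.005 zmax 0.012 [ 0.436 -0.069  0.013]
top box 18573 zmed 0.004 zmax 0.182 [ 0.434 -0.434  0.119]
top corr 29836 zmed 0.006 zmax 0.764 [ 0.228 -0.019  0.549]
side (0.517, 0.092) 232 mean [0.5181 0.0907 0.0669] mid x,y [0.519  0.0927 0.0674] ext [0.0505 0.0515 0.0059]
side (0.497, -0.07) 357 mean [ 0.4982 -0.0709  0.0668] mid x,y [ 0.4978 -0.069   0.067 ] ext [0.05   0.0533 0.005 ]
side (0.5, -0.197) 527 mean [ 0.5001 -0.1986  0.0667] mid x,y [ 0.5    -0.1975  0.0672] ext [0.0512 0.0533 0.0053]
side spool 742 zmed 0.016 zmax 0.054 [ 0.584 -0.132  0.041]
side tape 362 zmed 0.009 zmax 0.025 [0.589 0.021 0.021]
side mat 1271 zmed 0.004 zmax 0.007 
side box 21706 zmed 0.132 zmax 0.179 [ 0.442 -0.43   0.139]
side corr 41037 zmed 0.008 zmax 0.568 [ 0.202 -0.068  0.414]
```

Measured tins: left (0.518, 0.094), middle (0.497, −0.068), right (0.500, −0.197). The lids read about 0.067 high against an expected 0.066, are about 51 mm across, and both views agree within 3 mm. I start by raising the tool and squaring it to the world axes.

```bash
python3 -m inch '[[[0,0,-3,0,0,0.08,-1],[0,0,-6,0,0,0.16,-1],[0,0,-9,0,0,0.225,-1],[0,0,-11.5,0,0,0.225,-1],[0,0,-11.5,0,0,0.225,-1]]]' 40; python3 -c "
from rig import ctrl
o=ctrl.observe();print(o['ee_rot'].round(3),o['joint_positions'].round(2))"
```

```text
t: 0.52
tool_pos: [0.1117, -0.4884, 0.3257]
ee_rot: [[1.0, -0.001, 0.001], [-0.001, -1.0, -0.005], [0.001, 0.005, -1.0]]
ft_force: [0.4, -0.3, 0.3]
finger_gap: 0.0855
[[ 1.    -0.001  0.001]
 [-0.001 -1.    -0.005]
 [ 0.001  0.005 -1.   ]] [-1.35  0.23  0.29  1.62 -0.    1.8 ]
```

```bash
python3 -m inch '[[[1.5,-2.1,0,0,0,0,-1],[3.5,-5,0,0,0,0,-1],[5.5,-7.9,0,0,0,0,-1],[7.5,-10.8,0,0,0,0,-1],[9.5,-13.7,0,0,0,0,-1]]]'; python3 -m inch '[[[2,-2.9,0,0,0,0,-1],[4,-5.8,0,0,0,0,-1],[6,-8.7,0,0,0,0,-1],[8,-11.6,0,0,0,0,-1],[10,-14.5,0,0,0,0,-1]]]'; python3 -m inch '[[[2,-2.9,0,0,0,0,-1],[4,-5.8,0,0,0,0,-1],[6,-8.7,0,0,0,0,-1],[8,-11.6,0,0,0,0,-1],[10,-14.5,0,0,0,0,-1]]]'
```

```text
t: 0.93
tool_pos: [0.2068, -0.3489, 0.321]
ee_rot: [[1.0, -0.001, -0.0], [-0.001, -1.0, 0.001], [-0.0, -0.001, -1.0]]
ft_force: [0.9, -0.3, -0.3]
finger_gap: 0.0851
t: 1.35
tool_pos: [0.3069, -0.2038, 0.3212]
ee_rot: [[1.0, -0.0, -0.0], [-0.0, -1.0, 0.0], [-0.0, -0.0, -1.0]]
ft_force: [0.9, -0.8, 0.7]
finger_gap: 0.0858
t: 1.77
tool_pos: [0.407, -0.0586, 0.3212]
ee_rot: [[1.0, 0.0, -0.0], [0.0, -1.0, -0.0], [-0.0, 0.0, -1.0]]
ft_force: [0.3, -2.0, 0.8]
finger_gap: 0.0854
```

```bash
python3 -m inch '[[[2.2,-3.1,0,0,0,0,-1],[4.4,-6.2,0,0,0,0,-1],[6.6,-9.3,0,0,0,0,-1],[9,-12.4,0,0,0,0,-1],[11.1,-15.3,0,0,0,0,-1]]]'; python3 -m inch '[[[0,0,3,0,0,0,-1],[0,0,7,0,0,0,-1],[0,0,11,0,0,0,-1],[0,0,15,0,0,0,-1],[0,0,17.5,0,0,0,-1]]]'; python3 -m inch '[[[0,0,1.5,0,0,0,-1],[0,0,2.5,0,0,0,-1],[0,0,3,0,0,0,-1],[0,0,3,0,0,0,-1]]]'; python3 - <<'E'
from h import *
from rig import viewer
for n in("top","side"):
    c=viewer.camera(n); a=c["img"]; a=a[190:320,220:480] if n=="top" else a[150:390,180:420]
    cv2.imwrite(f"pics/{n}1.png",cv2.resize(a,None,fx=2.5,fy=2.5)[:,:,::-1])
E
```

```text
t: 2.18
tool_pos: [0.5095, 0.0344, 0.3207]
ee_rot: [[0.999, 0.05, -0.003], [0.05, -0.998, 0.028], [-0.002, -0.028, -1.0]]
ft_force: [-0.4, -1.4, 0.0]
finger_gap: 0.0857
t: 2.6
tool_pos: [0.5062, 0.0352, 0.1424]
ee_rot: [[0.999, 0.051, -0.006], [0.051, -0.998, 0.029], [-0.005, -0.03, -1.0]]
ft_force: [-0.1, -0.4, -1.3]
finger_gap: 0.0857
t: 2.93
tool_pos: [0.508, 0.0359, 0.1161]
ee_rot: [[0.999, 0.051, -0.003], [0.051, -0.998, 0.03], [-0.002, -0.03, -1.0]]
ft_force: [0.5, -0.7, -0.8]
finger_gap: 0.0855
```

View pics/side1.png

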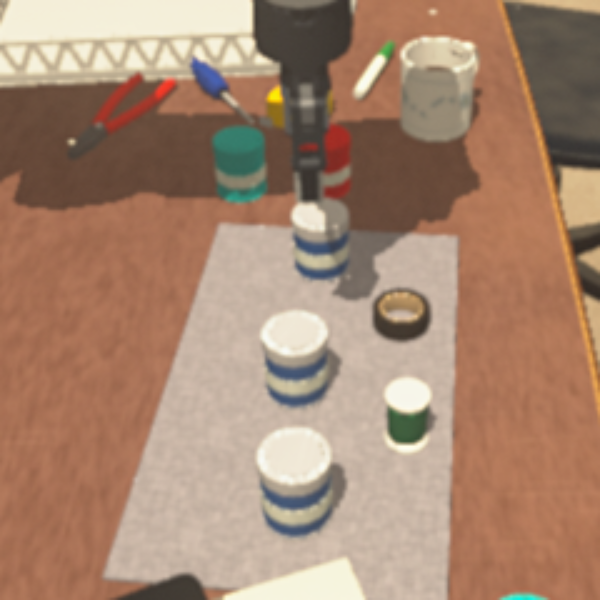

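The side view shows the gripper still short of the left tin in y and slightly tilted, with its fingers above lid height. The last transfer row was rate-limited, so I work out the exact correction.

```bash
cat >> h.py <<'E'
def go(x,y,z):
    from rig import ctrl
    from scipy.spatial.transform import Rotation as Ro
    o=ctrl.observe(); R=o["ee_rot"]
    print("shift cm",(R.T@(np.array([x,y,z])-o["tool_pos"])*100).round(2),"turn",Ro.from_matrix(R.T@np.diag([1,-1,-1.])).as_rotvec().round(3),"pos",o["tool_pos"].round(4),"tilt deg",np.degrees(np.arccos(-R[2,2])).round(2))
E
python3 -c "
from h import go; go(.518,.094,.115)"
```

```text
shift cm [ 1.21 -5.74  0.42] turn [-0.03   0.     0.051] pos [0.5088 0.0359 0.1175] tilt deg 1.7
```

```bash
python3 -m inch '[[[0.4,-1.5,0.1,-0.015,0,0.025,-1],[0.9,-3.5,0.2,-0.03,0,0.05,-1],[1.2,-5.2,0.3,-0.03,0,0.05,-1],[1.2,-5.75,0.4,-0.03,0,0.05,-1],[1.2,-5.75,0.4,-0.03,0,0.05,-1]]]';python3 -c "
from h import go; go(.518,.094,.018)"
```

```text
t: 3.45
tool_pos: [0.5206, 0.0444, 0.1143]
ee_rot: [[0.998, 0.062, -0.005], [0.063, -0.997, 0.035], [-0.002, -0.035, -0.999]]
ft_force: [-0.5, -0.0, 0.1]
finger_gap: 0.0852
shift cm [ 0.08 -4.63  9.8 ] turn [-0.035  0.004  0.063] pos [0.5206 0.0444 0.1143] tilt deg 2.0
```

```bash
python3 -c "
from rig import ctrl
o=ctrl.observe();print(o['joint_positions'].round(3),o['joint_velocities'].round(3),o['effort'].round(1),o['ft_force'])"
```

```text
[ 0.062  0.296 -0.162  1.116  0.035  3.141] [ 0.014  0.001 -0.005 -0.     0.006 -0.002] [ -0.2 -74.2  47.4  -0.    0.2  -0. ] [-0.51892336 -0.0444907   0.13220246]
```

Joint 6 is at its 3.14 limit. I use a tool yaw of about 0.3 rad instead. The clearances to the tape, spool and neighbouring tins still hold.

```bash
sed -i 's/np.diag(\[1,-1,-1.\])/Ro.from_euler("z",yaw).as_matrix()@np.diag([1,-1,-1.])/; s/def go(x,y,z)/def go(x,y,z,yaw=0.3)/' h.py; python3 -c "
from h import go; go(.518,.094,.114)"
```

```text
shift cm [ 0.05 -4.96  0.2 ] turn [-0.035 -0.002 -0.237] pos [0.5206 0.0444 0.1143] tilt deg 2.0
```

```bash
python3 -m inch '[[[0,0,0,-0.015,0,-0.1,-1],[0,-1.5,0.1,-0.035,-0.002,-0.2,-1],[0,-3.5,0.2,-0.035,-0.002,-0.237,-1],[0.05,-4.96,0.2,-0.035,-0.002,-0.237,-1],[0.05,-4.96,0.2,-0.035,-0.002,-0.237,-1]]]';python3 -c "
from h import go; go(.518,.094,.018)"
```

```text
t: 3.87
tool_pos: [0.5175, 0.0958, 0.1141]
ee_rot: [[0.955, 0.297, -0.0], [0.297, -0.955, 0.0], [-0.0, -0.0, -1.0]]
ft_force: [0.2, 0.0, 0.5]
finger_gap: 0.0852
shift cm [-0.01  0.19  9.61] turn [-0.     0.     0.001] pos [0.5175 0.0958 0.1141] tilt deg 0.02
```

```bash
python3 -m inch '[[[0,0.1,2,0,0,0,-1],[0,0.1,4.5,0,0,0,-1],[0,0.1,7,0,0,0,-1],[0,0.1,9,0,0,0,-1],[0,0.1,9.6,0,0,0,-1]]]';python3 - <<'E'
from h import *
from rig import viewer
go(.518,.094,.018)
for n in("top","side"):
    c=viewer.camera(n); a=c["img"]; a=a[190:320,220:480] if n=="top" else a[150:390,180:420]
    cv2.imwrite(f"pics/{n}2.png",cv2.resize(a,None,fx=2.5,fy=2.5)[:,:,::-1])
E
```

```text
t: 4.28
tool_pos: [0.5161, 0.0919, 0.0154]
ee_rot: [[0.956, 0.294, -0.004], [0.294, -0.956, -0.001], [-0.004, -0.0, -1.0]]
ft_force: [-1.4, -0.0, -0.9]
finger_gap: 0.0856
shift cm [ 0.24 -0.15 -0.27] turn [-0.     0.004 -0.001] pos [0.5161 0.0919 0.0154] tilt deg 0.24
```

View pics/side2.png

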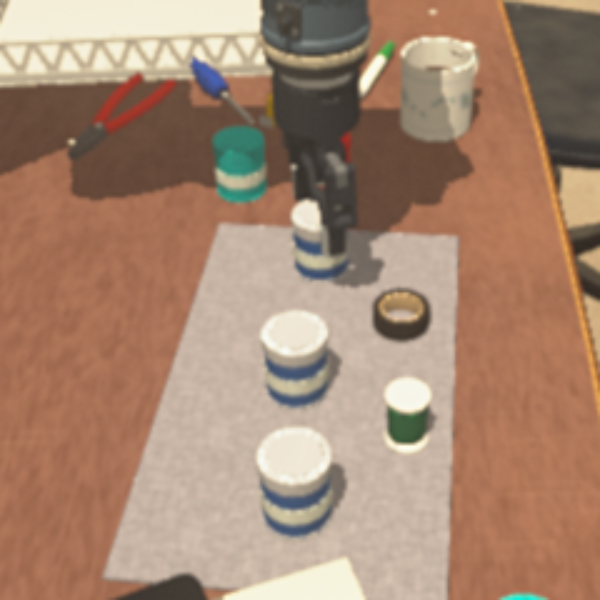

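The fingers straddle the left tin in the side view (tin at about (320,240), near finger at (335,220)), so I close.

```bash
python3 -m inch '[[[0,0,0,0,0,0,0],[0,0,0,0,0,0,0.5],[0,0,0,0,0,0,1],[0,0,0,0,0,0,1],[0,0,0,0,0,0,1]]]' 40;python3 -m inch '[[[0,0,0,0,0,0,1],[0,0,0,0,0,0,1],[0,0,0,0,0,0,1],[0,0,0,0,0,0,1],[0,0,0,0,0,0,1]]]';python3 -c "
from h import go; go(.518,.094,.018)"
```

```text
t: 4.8
tool_pos: [0.5189, 0.093, 0.0196]
ee_rot: [[0.956, 0.295, 0.002], [0.295, -0.956, 0.0], [0.002, 0.0, -1.0]]
ft_force: [-2.8, 2.1, 11.2]
finger_gap: 0.0502
t: 5.22
tool_pos: [0.519, 0.0929, 0.0197]
ee_rot: [[0.956, 0.295, 0.002], [0.295, -0.956, 0.0], [0.002, 0.0, -1.0]]
ft_force: [-2.3, 0.6, 11.6]
finger_gap: 0.0498
shift cm [-0.06 -0.13  0.17] turn [ 0.    -0.002 -0.001] pos [0.519  0.0929 0.0197] tilt deg 0.12
```

Gripped, with a gap of about 50 mm. I lift 5 cm and hold.

```bash
python3 -m inch '[[[0,0,-0.5,0,0,0,1],[0,0,-1.5,0,0,0,1],[0,0,-3,0,0,0,1],[0,0,-4.5,0,0,0,1],[0,0,-5,0,0,0,1]]]';
for i in 1 2 3; do python3 -m inch '[[[0,0,0,0,0,0,1],[0,0,0,0,0,0,1],[0,0,0,0,0,0,1],[0,0,0,0,0,0,1],[0,0,0,0,0,0,1]]]' | grep -E "^t:|force|gap|pos"; python3 -c "
from rig import ctrl
o=ctrl.observe(); print(o['effort'].round(2),o['joint_positions'].round(4))"; done; python3 - <<'E'
from h import *
from rig import viewer
c=viewer.camera("side"); a=c["img"][150:390,180:420]
cv2.imwrite(f"pics/side3.png",cv2.resize(a,None,fx=2.5,fy=2.5)[:,:,::-1])
E
```

```text
t: 5.63
tool_pos: [0.5191, 0.0928, 0.0708]
ee_rot: [[0.956, 0.294, 0.002], [0.294, -0.956, 0.0], [0.002, 0.001, -1.0]]
ft_force: [1.2, 0.7, -5.1]
finger_gap: 0.0495
t: 6.05
tool_pos: [0.5176, 0.0925, 0.0674]
ft_force: [0.4, 0.3, -4.9]
finger_gap: 0.0497
[ 0.000e+00 -7.887e+01  4.705e+01  2.000e-02 -0.000e+00 -0.000e+00] [ 1.7710e-01  3.3390e-01 -2.3290e-01  1.0054e+00 -3.0000e-04  3.0197e+00]
t: 6.47
tool_pos: [0.518, 0.0926, 0.0681]
ft_force: [-0.2, -0.3, -5.7]
finger_gap: 0.0501
[-0.000e+00 -7.865e+01  4.706e+01  1.000e-02 -0.000e+00  0.000e+00] [ 1.7710e-01  3.3320e-01 -2.3210e-01  1.0057e+00 -3.0000e-04  3.0197e+00]
t: 6.88
tool_pos: [0.5181, 0.0926, 0.0681]
ft_force: [-0.4, -0.2, -5.3]
finger_gap: 0.0498
[ 0.000e+00 -7.872e+01  4.709e+01  1.000e-02 -0.000e+00  0.000e+00] [ 1.7710e-01  3.3320e-01 -2.3210e-01  1.0057e+00 -4.0000e-04  3.0198e+00]
```

View pics/side3.png

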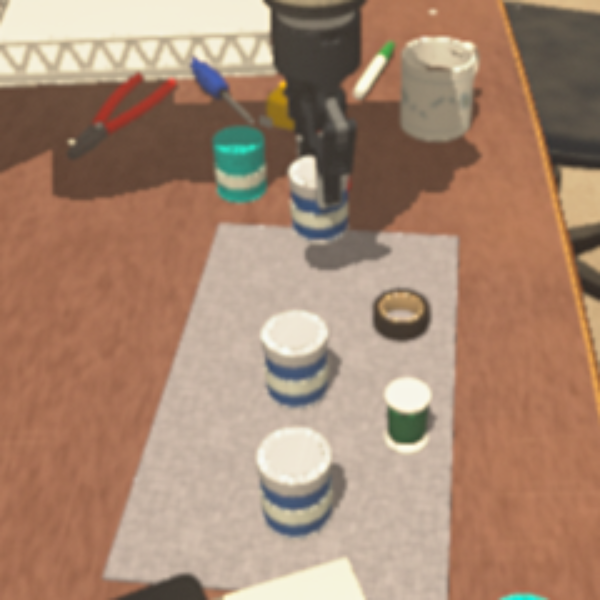

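The lift is clean in the picture: the left tin hangs upright, with its shadow detached at (340,250). The load is about −5.3 N, or 0.54 kg, in the "full" range. I set it back gently.

```bash
python3 -m inch '[[[0,0,1.2,0,0,0,1],[0,0,2.5,0,0,0,1],[0,0,3.6,0,0,0,1],[0,0,4.3,0,0,0,1],[0,0,4.6,0,0,0,1]]]'; python3 -m inch '[[[0,0,0.15,0,0,0,1],[0,0,0.25,0,0,0,1],[0,0,0.3,0,0,0,1],[0,0,0.3,0,0,0,1],[0,0,0.3,0,0,0,1]]]'
```

```text
t: 7.35
tool_pos: [0.5174, 0.0925, 0.0212]
ee_rot: [[0.956, 0.295, -0.002], [0.295, -0.956, -0.001], [-0.002, 0.0, -1.0]]
ft_force: [-0.8, -1.6, -6.0]
finger_gap: 0.0503
t: 7.77
tool_pos: [0.5183, 0.0927, 0.0197]
ee_rot: [[0.956, 0.295, 0.001], [0.295, -0.956, -0.0], [0.0, 0.0, -1.0]]
ft_force: [-3.6, -0.4, 4.4]
finger_gap: 0.0502
```

```bash
python3 -m inch '[[[0,0,0,0,0,0,0.1],[0,0,0,0,0,0,-0.3],[0,0,0,0,0,0,-0.7],[0,0,0,0,0,0,-1],[0,0,0,0,0,0,-1]]]'; python3 -m inch '[[[0,0,-1,0,0,0,-1],[0,0,-3,0,0,0,-1],[0,0,-6,0,0,0,-1],[0,0,-9,0,0,0,-1],[0,0,-11,0,0,0,-1]]]';python3 - <<'E'
from h import *
from rig import viewer
go(.497,-.068,.13)
c=viewer.camera("side"); a=c["img"][150:390,180:420]
cv2.imwrite(f"pics/side4.png",cv2.resize(a,None,fx=2.5,fy=2.5)[:,:,::-1])
S=pts(c)
for g in ((.517,.092),(.497,-.07)):
    p=S[(np.hypot(S[...,0]-g[0],S[...,1]-g[1])<.045)&(S[...,2]>.0645)&(S[...,2]<.072)]
    print(len(p),((p.max(0)+p.min(0))/2).round(4))
E
```

```text
t: 8.18
tool_pos: [0.5182, 0.0926, 0.0192]
ee_rot: [[0.956, 0.295, 0.0], [0.295, -0.956, -0.0], [0.0, 0.0, -1.0]]
ft_force: [0.0, 0.1, -1.3]
finger_gap: 0.0855
t: 8.6
tool_pos: [0.5187, 0.0927, 0.1326]
ee_rot: [[0.956, 0.295, 0.002], [0.295, -0.956, 0.0], [0.002, 0.001, -1.0]]
ft_force: [0.7, -0.4, 0.3]
finger_gap: 0.0853
shift cm [-6.81 14.72  0.25] turn [ 0.001 -0.002 -0.001] pos [0.5187 0.0927 0.1326] tilt deg 0.13
246 [0.519  0.0913 0.0674]
357 [ 0.4977 -0.0696  0.0674]
```

View pics/side4.png

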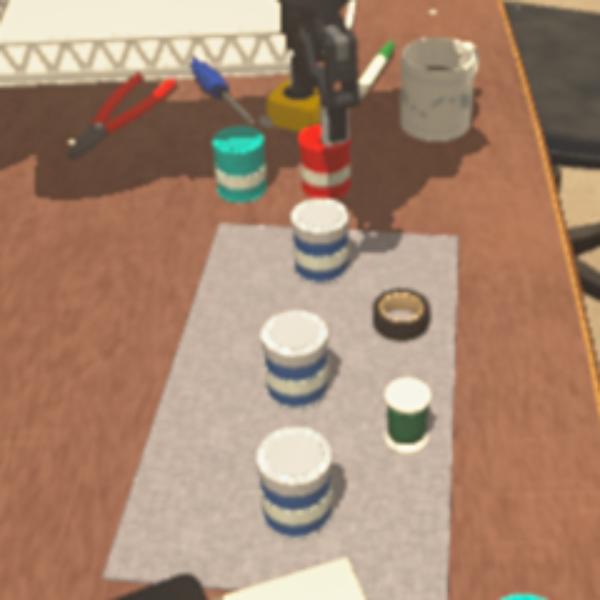

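The left tin stands upright again at (320,240) on the mat, and the gripper is clear. On to the middle tin.

```bash
python3 -m inch '[[[-1,2.2,0,0,0,0,-1],[-2.6,5.6,0,0,0,0,-1],[-4.2,9,0.2,0,0,0,-1],[-5.7,12.4,0.2,0,0,0,-1],[-6.8,14.75,0.25,0,0,0,-1]]]'; python3 -m inch '[[[0,0,0,0,0,0,-1]]]' >/dev/null; python3 -c "
from h import go; go(.497,-.068,.018)"
```

```text
t: 9.07
tool_pos: [0.4959, -0.0708, 0.1273]
ee_rot: [[0.956, 0.294, 0.0], [0.294, -0.956, -0.001], [-0.0, 0.001, -1.0]]
ft_force: [0.6, -0.2, -0.0]
finger_gap: 0.0855
shift cm [ 0.25 -0.39 10.92] turn [ 0.001  0.    -0.005] pos [ 0.4958 -0.0723  0.1272] tilt deg 0.08
```

```bash
python3 -m inch '[[[0.1,-0.2,2,0,0,0,-1],[0.15,-0.25,4.5,0,0,0,-1],[0.15,-0.25,7.5,0,0,0,-1],[0.15,-0.25,10,0,0,0,-1],[0.15,-0.25,10.9,0,0,0,-1]]]'; python3 -m inch '[[[0,0,0,0,0,0,-1],[0,0,0,0,0,0,-1]]]' >/dev/null; python3 -c "
from h import go; go(.497,-.068,.018)"
```

```text
t: 9.57
tool_pos: [0.4953, -0.065, 0.015]
ee_rot: [[0.956, 0.295, -0.004], [0.295, -0.956, 0.0], [-0.004, -0.001, -1.0]]
ft_force: [-1.1, 0.3, -0.2]
finger_gap: 0.0853
shift cm [-0.12  0.23  0.06] turn [ 0.     0.    -0.001] pos [ 0.4975 -0.0654  0.0185] tilt deg 0.02
```

```bash
python3 -m inch '[[[-0.1,0.2,0,0,0,0,-0.2],[-0.1,0.25,0,0,0,0,0.3],[-0.1,0.25,0,0,0,0,1],[-0.1,0.25,0,0,0,0,1],[-0.1,0.25,0,0,0,0,1]]]' 40;python3 -m inch '[[[0,0,0,0,0,0,1],[0,0,0,0,0,0,1],[0,0,0,0,0,0,1],[0,0,0,0,0,0,1],[0,0,0,0,0,0,1]]]';  python3 -m inch '[[[0,0,-0.5,0,0,0,1],[0,0,-1.5,0,0,0,1],[0,0,-3,0,0,0,1],[0,0,-4.5,0,0,0,1],[0,0,-5,0,0,0,1]]]';
for i in 1 2 3; do python3 -m inch '[[[0,0,0,0,0,0,1],[0,0,0,0,0,0,1],[0,0,0,0,0,0,1],[0,0,0,0,0,0,1],[0,0,0,0,0,0,1]]]' | grep -E "^t:|force|gap|pos";done; python3 - <<'E'
from h import *
from rig import viewer
c=viewer.camera("side"); a=c["img"][150:390,180:420]
cv2.imwrite(f"pics/side5.png",cv2.resize(a,None,fx=2.5,fy=2.5)[:,:,::-1])
E
```

```text
t: 10.15
tool_pos: [0.4979, -0.0685, 0.019]
ee_rot: [[0.956, 0.295, 0.002], [0.295, -0.956, -0.001], [0.002, 0.001, -1.0]]
ft_force: [-2.0, 0.5, 12.4]
finger_gap: 0.0499
t: 10.57
tool_pos: [0.4979, -0.0684, 0.019]
ee_rot: [[0.956, 0.295, 0.002], [0.295, -0.956, -0.001], [0.002, 0.001, -1.0]]
ft_force: [-2.6, -0.5, 12.9]
finger_gap: 0.0494
t: 10.98
tool_pos: [0.4981, -0.0684, 0.0703]
ee_rot: [[0.956, 0.295, 0.002], [0.295, -0.956, -0.001], [0.002, 0.001, -1.0]]
ft_force: [0.4, 0.6, -2.8]
finger_gap: 0.0498
t: 11.4
tool_pos: [0.4965, -0.0682, 0.067]
ft_force: [0.8, -0.8, -2.8]
finger_gap: 0.0499
t: 11.82
tool_pos: [0.497, -0.0682, 0.0676]
ft_force: [-0.3, 0.7, -3.4]
finger_gap: 0.0493
t: 12.23
tool_pos: [0.4969, -0.0682, 0.0677]
ft_force: [1.0, -0.4, -2.6]
finger_gap: 0.0494
```

View pics/side5.png

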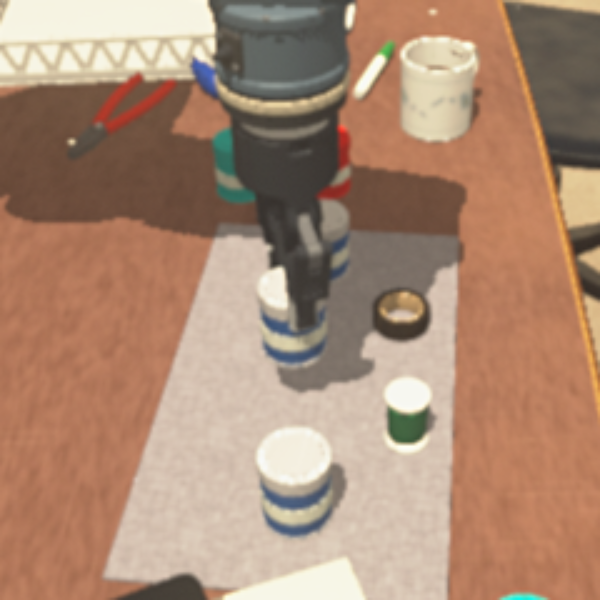

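The middle tin is held upright and clear of the mat at about (292,315). The load is about −2.9 N, or 0.29 kg, so it is part full. Touchdown was at TCP z = 0.019, so I lower about 4.87 cm.

```bash
python3 -m inch '[[[0,0,1.2,0,0,0,1],[0,0,2.5,0,0,0,1],[0,0,3.6,0,0,0,1],[0,0,4.3,0,0,0,1],[0,0,4.6,0,0,0,1]]]'; python3 -m inch '[[[0,0,0.15,0,0,0,1],[0,0,0.25,0,0,0,1],[0,0,0.3,0,0,0,1],[0,0,0.3,0,0,0,1],[0,0,0.3,0,0,0,1]]]'
```

```text
t: 12.7
tool_pos: [0.4963, -0.0682, 0.0207]
ee_rot: [[0.956, 0.295, -0.002], [0.295, -0.956, -0.0], [-0.002, -0.0, -1.0]]
ft_force: [-0.4, -0.3, -2.5]
finger_gap: 0.0493
t: 13.12
tool_pos: [0.4973, -0.0683, 0.0191]
ee_rot: [[0.956, 0.295, 0.001], [0.295, -0.956, -0.0], [0.0, 0.001, -1.0]]
ft_force: [-0.2, 0.1, 2.5]
finger_gap: 0.0494
```

```bash
python3 -m inch '[[[0,0,0,0,0,0,0.1],[0,0,0,0,0,0,-0.3],[0,0,0,0,0,0,-0.7],[0,0,0,0,0,0,-1],[0,0,0,0,0,0,-1]]]'; python3 -m inch '[[[0,0,-1,0,0,0,-1],[0,0,-3,0,0,0,-1],[0,0,-6,0,0,0,-1],[0,0,-9,0,0,0,-1],[0,0,-11,0,0,0,-1]]]';python3 - <<'E'
from h import *
from rig import viewer
go(.500,-.197,.13)
c=viewer.camera("side"); a=c["img"][150:390,180:420]
cv2.imwrite(f"pics/side6.png",cv2.resize(a,None,fx=2.5,fy=2.5)[:,:,::-1])
E
```

```text
t: 13.53
tool_pos: [0.497, -0.0683, 0.0187]
ee_rot: [[0.956, 0.295, -0.0], [0.295, -0.956, -0.0], [-0.0, 0.0, -1.0]]
ft_force: [-0.4, 0.7, -0.5]
finger_gap: 0.0855
t: 13.95
tool_pos: [0.4976, -0.0683, 0.1321]
ee_rot: [[0.956, 0.295, 0.002], [0.295, -0.956, -0.001], [0.002, 0.001, -1.0]]
ft_force: [0.5, -0.4, 0.2]
finger_gap: 0.0852
shift cm [-3.56 12.37  0.22] turn [ 0.001 -0.002 -0.001] pos [ 0.4976 -0.0683  0.1321] tilt deg 0.13
```

View pics/side6.png

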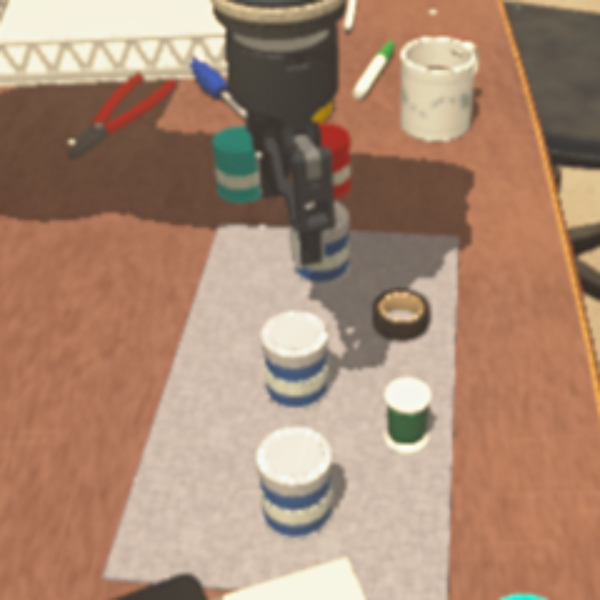

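The middle tin stands upright at (295,360). Before going to the right tin I check its clearance to the box pile.

```bash
python3 - <<'E'
from h import *
for n in ("top","side"):
    c=dict(np.load(n+"0.npz")); S=pts(c); S[c["depth"]<=0]=0
    for x0,x1 in ((.35,.4),(.4,.45),(.45,.5),(.5,.55),(.55,.6)):
        p=S[(S[...,0]>x0)&(S[...,0]<x1)&(S[...,1]<-.23)&(S[...,1]>-.6)&(S[...,2]>.015)&(S[...,2]<.4)]
        print(n,x0,len(p),"ymax",np.percentile(p[:,1],99).round(3) if len(p) else "", "zmax",p[:,2].max().round(3) if len(p) else "")
E
```

```text
top 0.35 1267 ymax -0.39 zmax 0.184
top 0.4 1375 ymax -0.361 zmax 0.186
top 0.45 1252 ymax -0.343 zmax 0.186
top 0.5 1346 ymax -0.331 zmax 0.14
top 0.55 790 ymax -0.384 zmax 0.137
side 0.35 2636 ymax -0.403 zmax 0.18
side 0.4 4096 ymax -0.382 zmax 0.181
side 0.45 4168 ymax -0.353 zmax 0.181
side 0.5 3746 ymax -0.341 zmax 0.135
side 0.55 525 ymax -0.388 zmax 0.134
```

The nearest box edge is at y = −0.33, about 75 mm beyond the open finger, so the clearance is enough.

```bash
python3 -m inch '[[[-0.5,1.8,0,0,0,0,-1],[-1.4,4.8,0,0,0,0,-1],[-2.3,8,0.2,0,0,0,-1],[-3.1,10.8,0.2,0,0,0,-1],[-3.55,12.35,0.2,0,0,0,-1]]]'; python3 -m inch '[[[0,0,0,0,0,0,-1],[0,0,0,0,0,0,-1]]]' >/dev/null; python3 -c "
from h import go; go(.500,-.197,.018)"
```

```text
t: 14.42
tool_pos: [0.4992, -0.1993, 0.1271]
ee_rot: [[0.956, 0.293, -0.0], [0.293, -0.956, -0.001], [-0.0, 0.001, -1.0]]
ft_force: [0.7, 0.2, 0.4]
finger_gap: 0.0853
shift cm [ 0.08 -0.   10.9 ] turn [ 0.     0.    -0.003] pos [ 0.4992 -0.1973  0.127 ] tilt deg 0.02
```

```bash
python3 -m inch '[[[0.05,0,2,0,0,0,-1],[0.05,0,4.5,0,0,0,-1],[0.05,0,7.5,0,0,0,-1],[0.05,0,10,0,0,0,-1],[0.05,0,10.9,0,0,0,-1]]]'; python3 -m inch '[[[0,0,0,0,0,0,-1],[0,0,0,0,0,0,-1]]]' >/dev/null; python3 -c "
from h import go; go(.500,-.197,.018)"
```

```text
t: 15.0
tool_pos: [0.4981, -0.1948, 0.0149]
ee_rot: [[0.955, 0.296, -0.004], [0.296, -0.955, 0.001], [-0.003, -0.002, -1.0]]
ft_force: [-0.7, 0.5, -1.0]
finger_gap: 0.0852
shift cm [-0.05  0.08  0.07] turn [ 0.  0. -0.] pos [ 0.5002 -0.1961  0.0187] tilt deg 0.02
```

```bash
python3 -m inch '[[[0,0,0,0,0,0,-0.2],[0,0,0,0,0,0,0.3],[0,0,0,0,0,0,1],[0,0,0,0,0,0,1],[0,0,0,0,0,0,1]]]' 40;python3 -m inch '[[[0,0,0,0,0,0,1],[0,0,0,0,0,0,1],[0,0,0,0,0,0,1],[0,0,0,0,0,0,1],[0,0,0,0,0,0,1]]]';  python3 -m inch '[[[0,0,-0.5,0,0,0,1],[0,0,-1.5,0,0,0,1],[0,0,-3,0,0,0,1],[0,0,-4.5,0,0,0,1],[0,0,-5,0,0,0,1]]]';
for i in 1 2 3; do python3 -m inch '[[[0,0,0,0,0,0,1],[0,0,0,0,0,0,1],[0,0,0,0,0,0,1],[0,0,0,0,0,0,1],[0,0,0,0,0,0,1]]]' | grep -E "^t:|force|gap|pos";done; python3 - <<'E'
from h import *
from rig import viewer
c=viewer.camera("side"); a=c["img"][150:390,180:420]
cv2.imwrite(f"pics/side7.png",cv2.resize(a,None,fx=2.5,fy=2.5)[:,:,::-1])
E
```

```text
t: 15.58
tool_pos: [0.5008, -0.1969, 0.0192]
ee_rot: [[0.956, 0.295, 0.002], [0.295, -0.956, -0.001], [0.002, 0.002, -1.0]]
ft_force: [-1.6, 2.2, 12.8]
finger_gap: 0.0499
t: 16.0
tool_pos: [0.5008, -0.1969, 0.0192]
ee_rot: [[0.956, 0.294, 0.002], [0.294, -0.956, -0.001], [0.002, 0.002, -1.0]]
ft_force: [-3.0, 2.4, 13.8]
finger_gap: 0.0499
t: 16.42
tool_pos: [0.501, -0.197, 0.0705]
ee_rot: [[0.956, 0.294, 0.002], [0.295, -0.956, -0.001], [0.002, 0.002, -1.0]]
ft_force: [0.9, -0.6, -0.3]
finger_gap: 0.05
t: 16.83
tool_pos: [0.4995, -0.1964, 0.0671]
ft_force: [-1.2, 0.1, -1.6]
finger_gap: 0.0497
t: 17.25
tool_pos: [0.4999, -0.1966, 0.0677]
ft_force: [-0.1, -0.1, -1.1]
finger_gap: 0.0494
t: 17.67
tool_pos: [0.4999, -0.1966, 0.0677]
ft_force: [0.8, -0.2, -1.4]
finger_gap: 0.0495
```

View pics/side7.png

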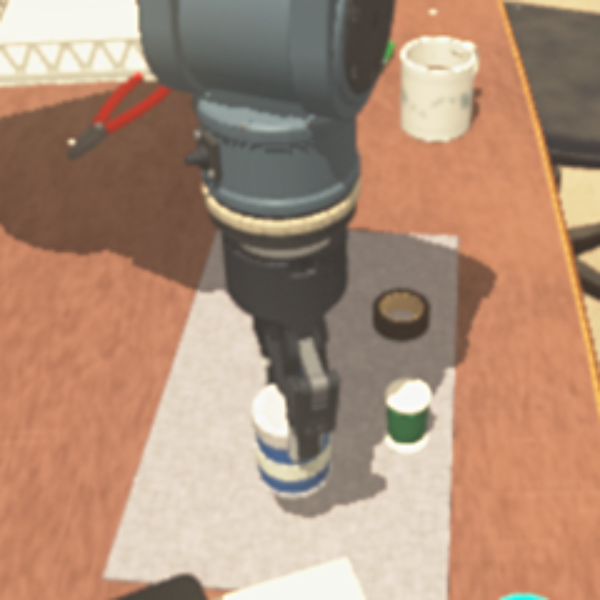

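The right tin is held upright at about (292,440). Its load is about −1.35 N, or 0.14 kg, so it is nearly empty. The order is clear: left 0.54 kg, middle 0.29 kg, right 0.14 kg. I set it back down and then go for the left tin.

```bash
python3 -m inch '[[[0,0,1.2,0,0,0,1],[0,0,2.5,0,0,0,1],[0,0,3.6,0,0,0,1],[0,0,4.3,0,0,0,1],[0,0,4.6,0,0,0,1]]]'; python3 -m inch '[[[0,0,0.15,0,0,0,1],[0,0,0.25,0,0,0,1],[0,0,0.3,0,0,0,1],[0,0,0.3,0,0,0,1],[0,0,0.3,0,0,0,1]]]'
```

```text
t: 18.13
tool_pos: [0.4993, -0.1964, 0.0208]
ee_rot: [[0.956, 0.295, -0.001], [0.295, -0.956, 0.0], [-0.001, -0.0, -1.0]]
ft_force: [-0.1, 0.9, -1.1]
finger_gap: 0.0497
t: 18.55
tool_pos: [0.5002, -0.1967, 0.0193]
ee_rot: [[0.956, 0.295, 0.0], [0.295, -0.956, -0.001], [0.0, 0.001, -1.0]]
ft_force: [-2.7, 0.0, 4.5]
finger_gap: 0.0496
```

```bash
python3 -m inch '[[[0,0,0,0,0,0,0.1],[0,0,0,0,0,0,-0.3],[0,0,0,0,0,0,-0.7],[0,0,0,0,0,0,-1],[0,0,0,0,0,0,-1]]]'; python3 -m inch '[[[0,0,-1,0,0,0,-1],[0,0,-3,0,0,0,-1],[0,0,-6,0,0,0,-1],[0,0,-9,0,0,0,-1],[0,0,-11,0,0,0,-1]]]';python3 - <<'E'
from h import *
from rig import viewer
go(.518,.0925,.13)
c=viewer.camera("side"); a=c["img"][150:390,180:420]
cv2.imwrite(f"pics/side8.png",cv2.resize(a,None,fx=2.5,fy=2.5)[:,:,::-1])
E
```

```text
t: 18.97
tool_pos: [0.4999, -0.1966, 0.0187]
ee_rot: [[0.956, 0.295, -0.0], [0.295, -0.956, -0.0], [-0.0, 0.0, -1.0]]
ft_force: [0.5, -0.3, -0.5]
finger_gap: 0.0854
t: 19.38
tool_pos: [0.5005, -0.1968, 0.1322]
ee_rot: [[0.956, 0.295, 0.002], [0.295, -0.956, -0.001], [0.002, 0.002, -1.0]]
ft_force: [0.5, 0.1, 0.5]
finger_gap: 0.0854
shift cm [ 10.19 -27.13   0.19] turn [ 0.002 -0.002 -0.001] pos [ 0.5005 -0.1968  0.1322] tilt deg 0.14
```

View pics/side8.png

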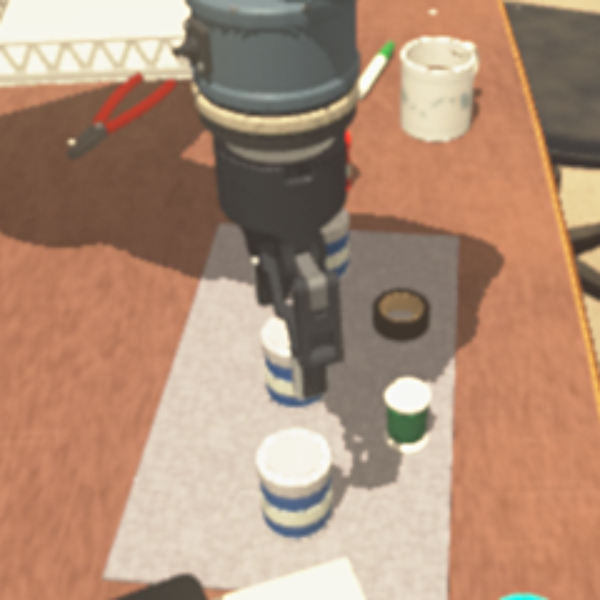

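The right tin stands upright at (293,485). Now back to the left tin.

```bash
python3 -m inch '[[[0.7,-1.8,0,0,0,0,-1],[1.8,-4.8,0,0,0,0,-1],[2.9,-7.8,0,0,0,0,-1],[4,-10.8,0,0,0,0,-1],[5.2,-13.8,0,0,0,0,-1]]]' >/dev/null;  python3 -m inch '[[[1.1,-3,0,0,0,0,-1],[2.2,-6,0,0,0,0,-1],[3.3,-9,0,0,0,0,-1],[4.4,-12,0,0,0,0,-1],[5,-13.3,0,0,0,0,-1]]]' >/dev/null; python3 -m inch '[[[0,0,0,0,0,0,-1],[0,0,0,0,0,0,-1],[0,0,0,0,0,0,-1]]]' ; python3 -c "
from h import go; go(.518,.0925,.018)"
```

```text
t: 20.52
tool_pos: [0.5175, 0.0919, 0.1288]
ee_rot: [[0.956, 0.294, -0.0], [0.294, -0.956, -0.001], [-0.0, 0.001, -1.0]]
ft_force: [0.1, 0.2, -0.6]
finger_gap: 0.0855
shift cm [ 0.07 -0.05 11.08] turn [ 0.001  0.    -0.001] pos [0.5175 0.0919 0.1288] tilt deg 0.04
```

```bash
python3 -m inch '[[[0.05,0,2,0,0,0,-1],[0.05,0,4.5,0,0,0,-1],[0.05,0,7.5,0,0,0,-1],[0.05,0,10,0,0,0,-1],[0.05,0,11,0,0,0,-1]]]'; python3 -m inch '[[[0,0,0,0,0,0,-1],[0,0,0,0,0,0,-1]]]' >/dev/null; python3 -c "
from h import go; go(.518,.0925,.018)"
```

```text
t: 20.93
tool_pos: [0.5161, 0.0911, 0.0158]
ee_rot: [[0.956, 0.293, -0.004], [0.293, -0.956, -0.001], [-0.004, -0.0, -1.0]]
ft_force: [-0.4, -0.4, 0.2]
finger_gap: 0.0854
shift cm [-0.01 -0.05  0.13] turn [ 0.     0.    -0.002] pos [0.5182 0.092  0.0193] tilt deg 0.03
```

```bash
python3 -m inch '[[[0,0,0,0,0,0,-0.2],[0,0,0,0,0,0,0.3],[0,0,0,0,0,0,1],[0,0,0,0,0,0,1],[0,0,0,0,0,0,1]]]' 50;python3 -m inch '[[[0,0,0,0,0,0,1],[0,0,0,0,0,0,1],[0,0,0,0,0,0,1],[0,0,0,0,0,0,1],[0,0,0,0,0,0,1]]]'
```

```text
t: 21.52
tool_pos: [0.5189, 0.0928, 0.0202]
ee_rot: [[0.956, 0.295, 0.002], [0.295, -0.956, 0.0], [0.002, 0.0, -1.0]]
ft_force: [-3.9, -0.4, 13.4]
finger_gap: 0.0497
t: 21.93
tool_pos: [0.5189, 0.0928, 0.0201]
ee_rot: [[0.956, 0.295, 0.002], [0.295, -0.956, 0.0], [0.002, 0.001, -1.0]]
ft_force: [-3.0, -0.6, 14.0]
finger_gap: 0.0497
```

Gripped. I lift 25 cm, which should put the underside at about 0.25 m.

```bash
python3 -m inch '[[[0,0,-0.5,0,0,0,1],[0,0,-1.5,0,0,0,1],[0,0,-3.5,0,0,0,1],[0,0,-6,0,0,0,1],[0,0,-8.5,0,0,0,1]]]' >/dev/null; python3 -m inch '[[[0,0,-2.5,0,0,0,1],[0,0,-5,0,0,0,1],[0,0,-7.5,0,0,0,1],[0,0,-10,0,0,0,1],[0,0,-12,0,0,0,1]]]' >/dev/null;  python3 -m inch '[[[0,0,-1.5,0,0,0,1],[0,0,-3,0,0,0,1],[0,0,-4,0,0,0,1],[0,0,-4.5,0,0,0,1],[0,0,-4.5,0,0,0,1]]]'; for i in 1 2; do python3 -m inch '[[[0,0,0,0,0,0,1],[0,0,0,0,0,0,1],[0,0,0,0,0,0,1],[0,0,0,0,0,0,1],[0,0,0,0,0,0,1]]]'; done; python3 - <<'E'
from h import *
from rig import viewer,ctrl
for n in("top","side"):
    c=viewer.camera(n); cv2.imwrite(f"pics/{n}9.png",c["img"][:,:,::-1])
    S=pts(c); S[c["depth"]<=0]=0; S0=pts(dict(np.load(n+"0.npz")))
    for nm,g,z in (("mid",(.497,-.068),.066),("right",(.5,-.197),.066),("spool",(.584,-.125),.052),("tape",(.588,.021),.023)):
        for Q in (S0,S):
            p=Q[(np.hypot(Q[...,0]-g[0],Q[...,1]-g[1])<.04)&(abs(Q[...,2]-z-.001)<.005)]
            if len(p): print(n,nm,len(p),((p.max(0)+p.min(0))/2).round(4))
    if n=="side":
        # blue pixels of the held tin
        h=cv2.cvtColor(c["img"],cv2.COLOR_RGB2HSV); m=(h[...,0]>100)&(h[...,0]<125)&(h[...,1]>120)
        p=S[m&(np.hypot(S[...,0]-.518,S[...,1]-.075)<.05)&(S[...,2]>.15)]
        print("held blue z range",len(p), p[:,2].min() if len(p) else None,p[:,2].max() if len(p) else None)
o=ctrl.observe(); print(abs(o["joint_velocities"]).max())
E
```

```text
t: 23.18
tool_pos: [0.5183, 0.0927, 0.2699]
ee_rot: [[0.956, 0.295, 0.001], [0.295, -0.956, -0.0], [0.001, 0.0, -1.0]]
ft_force: [-0.6, 0.7, -5.8]
finger_gap: 0.049
t: 23.6
tool_pos: [0.5179, 0.0927, 0.2682]
ee_rot: [[0.956, 0.295, -0.001], [0.295, -0.956, -0.001], [-0.001, 0.0, -1.0]]
ft_force: [-0.6, 0.0, -5.8]
finger_gap: 0.0496
t: 24.02
tool_pos: [0.5181, 0.0927, 0.2686]
ee_rot: [[0.956, 0.295, -0.0], [0.295, -0.956, -0.0], [-0.0, 0.0, -1.0]]
ft_force: [0.1, 0.4, -5.7]
finger_gap: 0.0496
top mid 338 [ 0.4968 -0.0667  0.0672]
top mid 338 [ 0.4968 -0.0678  0.0671]
top right 336 [ 0.5    -0.1957  0.067 ]
top right 336 [ 0.4989 -0.1965  0.067 ]
top spool 138 [ 0.584 -0.124  0.053]
top spool 140 [ 0.5841 -0.124   0.0531]
top tape 170 [0.5885 0.0126 0.0241]
top tape 3 [ 0.5906 -0.0121  0.0226]
side mid 395 [ 0.4978 -0.0683  0.0658]
side mid 391 [ 0.4977 -0.0706  0.0663]
side right 568 [ 0.5    -0.1975  0.0659]
side right 576 [ 0.5001 -0.1977  0.0658]
side spool 195 [ 0.5845 -0.1255  0.0524]
side spool 195 [ 0.5844 -0.1253  0.0522]
side tape 201 [0.5887 0.0119 0.0221]
side tape 204 [0.5886 0.0111 0.0223]
held blue z range 0 None None
0.0019177392298797755
```

View pics/side9.png

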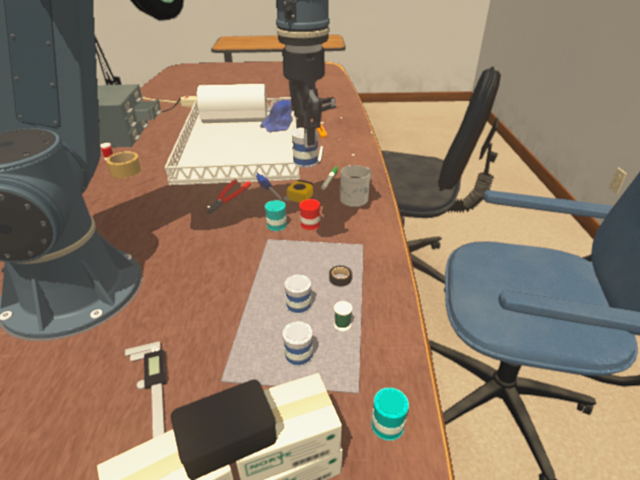

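View pics/top9.png

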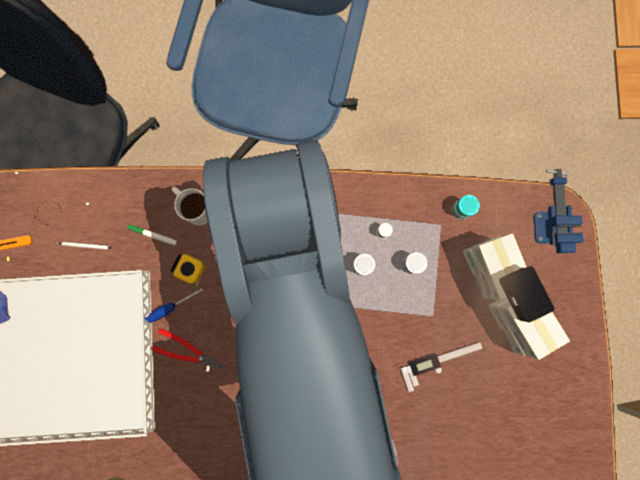

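The side view shows the left tin held upright at about (306,148). The other two stand on the mat at (298,292) and (298,342), and the spool, tape and look-alikes are unmoved. One check of the underside height remains.

```bash
python3 - <<'E'
from h import *
from rig import viewer
c=viewer.camera("side"); S=pts(c); img=c["img"]
q=(np.hypot(S[...,0]-.518,S[...,1]-.0927)<.04)&(S[...,2]>.19)&(S[...,2]<.36)&(c["depth"]>0)
p=S[q]; print(len(p),p[:,2].min(),np.percentile(p[:,2],3))
cv2.imwrite("pics/c10.png",cv2.resize(img[90:180,260:350],None,fx=6,fy=6)[:,:,::-1])
E
```

```text
1105 0.25161191317537746 0.2552671409207375
```

View pics/c10.png

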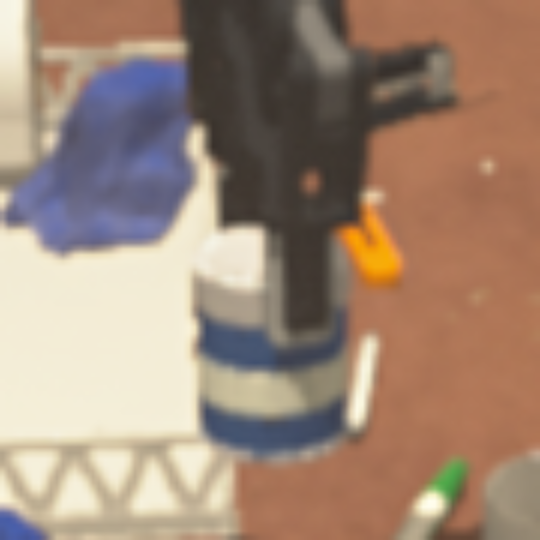

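The tin is upright and firmly held, with its underside at about 0.25 m. I hand in.

```bash
python3 -c "
from rig import ctrl
print(ctrl.job_done())"
```

```text
the job is handed in; nothing more can be done
None
```

I hefted the tins from left to right and set each back upright on the mat. The left one is the heaviest, and the arm is holding it up. The job is handed in, at about 24 s of the 64 s allowed.

| Tin | Load felt | Weight | Reading |
|---|---|---|---|
| Left | about 5.3 N | about 0.54 kg | full |
| Middle | about 2.9 N | about 0.29 kg | part full |
| Right | about 1.4 N | about 0.14 kg | nearly empty |

**Last checks:**
- **Held tin:** it is upright and still, with its underside at about 0.25 m. The load then was about 5.7 N, a little above the first heft, and the finger gap stayed near 50 mm.
- **Other two tins:** both stand on the mat, within about 2 mm of where they started.
- **Spool and tape:** neither moved, by depth measurement. The arm hid the tape from the top camera, so that check rests on the side view alone.
- **Look-alikes and tape measure:** they look unmoved in the pictures; I did not measure them.

**Slip on the way:** on the first approach to the left tin, joint 6 reached the end of its range and the tool stopped short, slightly tilted, above the lids. Nothing was touched. I turned the tool by about 0.3 rad and kept that angle for the rest of the job.

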